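# Close the battery bay with its blue cover

### The job

Fit the blue cover on the open battery bay of the grey unit: with its top edge raised, hook the cover's lip under the blue ledge, then swing the top edge down until the cover lies flat and fully home over the cells, and let go. Leave the green cover where it lies.

Things in the scene. Friction and masses are not known exactly. Their poses are not given: they have to be found in the camera images.
- unit: Fixed grey unit, bay up. Origin on the table below the recess's middle; mm: recess x -70..70, y -50..50, seat z 50, in it a sunken bay of yellow cells. Side and far (+x) walls to z 62. At the -x end (roughly towards the robot) a blue ledge roofs x -70..-50 (underside z 64, top 69; wall at x -70), full width; body goes on to x -95..90, y +-65. Cover home: flat on seat, lip tip at x -70..-58.
- cover_grip (a point): Grip point of the loose blue cover (about 110 g), mid length and width, 32 mm above its underside. x: from lip (-x, roughly towards the robot) to top edge (black ribs); z up from its face. 128 x 80 mm, 8 thick; the last 20 mm at -x is the lip, 56 wide, 4 thick, flush with the underside. Fin to pinch along x: 14 mm thick (x), 50 long (y), 8 to 44 mm above the underside. Starts flat on the table.
- cover_lip (a point): Middle of the tip of the blue cover's lip, 2 mm above its underside, 64 mm to the cover's -x from the grip point; axes as the cover's.
- spare_grip (a point): The same point on the loose green cover of the same shape and size, which belongs to another unit: a bystander lying flat on the table, to be left where it lies.
Mind the look-alikes: they are no part of the job. What is shaped like the part that bears cover_grip but red is not meant.

How it is judged:
By the outcome, as a careful person would: the job done as asked, in the order asked, and still so for the second after the job is handed in, with the robot touching nothing.
It also fails if it takes over 42 s, if anything falls off the work surface, if the arm or the gripper's body presses on something with over 40 N, if the wrist force passes 120 N, or if a joint passes its speed limit or range.

### The arm

A 6-joint arm with a two-finger parallel gripper is mounted at the origin on the work surface. World frame = base frame: x ahead of the robot, y to its left, z up, the work surface at z = 0. Lengths are in m, angles in rad, forces in N, time in s.
With the tool pointing down it reaches from about 0.325 to 0.775 m from the base axis. Payload 5.5 kg.
Tool frame: the origin (TCP) lies between the finger pads; the fingertips stand 8 mm ahead of it and the grasp point (between the pads) lies 11 mm behind it (tcp_to_tips is the distance from the TCP to the fingertips, in m); z points along the fingers, y is the direction in which the jaws open and shut (so a half turn about z gives the same grasp; the last joint's range is limited). The gripper opens to 88 mm and grips with 3 to 60 N. Pads are 20 mm wide; open, the fingers measure 115 mm over their backs; the gripper's body (75 mm by 178 mm) begins 61 mm behind the grasp point.
Start: joints at [-1.375, 0.091, 1.231, -0, 1.82, -0.057], TCP at [0.15, -0.581, 0.231] pointing down, gripper open.
Joint ranges: [-2.87, 2.87], [-0.86, 2.18], [0.17, 2.46], [-1.51, 4.65], [0.06, 2.69], [-2.65, 2.65]. Speed limits (rad/s): [2.57, 2.57, 3.01, 3.14, 3.14, 3.14].

### API

Orientations are given as a unit quaternion [w, x, y, z].
In Python, from bench import * gives the robot as it stands. Calls block until the motion is done:
- move_to(position, orientation): joint-space move of the TCP to a pose.
- move_l(position, speed=0.15, orientation=None): straight line of the TCP; orientation=None keeps the orientation; speed is the mean speed in m/s.
- movej(angles): joint-space move.
- gripper_open() and close(): open the fingers fully, or close them until they stop; the grip force is fixed at half the most.
- hold(seconds).
- inverse_kinematics(position, orientation): joint angles nearest the present ones, or None.
- state(): the state.
- get_image(name): name is "scene" or "top" or "wrist"; returns a dict with "frame" (420x560x3 uint8, blue, green, red), "depth" (420x560 float32, m along the optical axis (not along the pixel's ray), 0 where there is no reading), "camera_matrix" (3x3 intrinsics, pixels), "view" (4x4, takes a point from world to camera coordinates). Camera axes: x right, y up, looking along -z (the intrinsics and any distortion apply to the point x, -y, -z); pixel columns grow to the right and rows downward; lengths in m; the calibration is good to about 2 mm. A picture is of the moment at which its call begins.
A pose or a line that the arm cannot do raises IKError and nothing moves.
- job_done(): hands the job in, once; it reports no verdict.
The state is a dict: "time": time; "joint_pos": joint angles; "dq": joint speeds; "joint_torque": joint torques, N m; "ee_pos": TCP position; "ee_rot": TCP orientation; "ft_force": force on the tool from outside, world axes, zero at the start; "moment": the same for the moment, N m; "finger_gap": finger opening in m.
Only numpy, scipy, OpenCV 4.12 (cv2) and the standard library are available. Lean on these libraries where they do the work, as an engineer would, in place of code of your own. Each camera call takes 0.05 s, during which the arm holds its last target.

## Working session

There is one attempt and no reset: what is moved stays moved. The work goes in short steps, each a Python script; the robot and the scene stay as the last script left them, time stands still between calls to the robot, and variables do not carry over. Pictures are saved under pics/ and viewed, and the job is handed in when it is done.

```bash
ls; mkdir -p pics
python3 - <<'E'
from bench import *
import cv2,numpy as np
for n in ["scene","top","wrist"]:
    d=get_image(n); cv2.imwrite(f"pics/{n}0.png",d["frame"]); np.savez(f"pics/{n}0.npz",**d)
    print(n,d["camera_matrix"].tolist(),np.round(d["view"],4).tolist(),d.keys(),(d["depth"]>0).mean())
s=state();print(s)
E
```

```text
pics
scene [[431.49730145026155, 0.0, 272.9332491110142], [0.0, 431.49730145026155, 210.8857185249274], [0.0, 0.0, 1.0]] [[0.3135, 0.9496, -0.0028, -0.1222], [-0.7617, 0.2532, 0.5964, 0.3279], [0.567, -0.1848, 0.8027, -1.0392], [0.0, 0.0, 0.0, 1.0]] dict_keys(['frame', 'depth', 'camera_matrix', 'view']) 0.9960671768707483
top [[528.41781044684, 0.0, 277.7009026432154], [0.0, 528.41781044684, 210.51982672903128], [0.0, 0.0, 1.0]] [[-0.0166, -0.9997, -0.0159, 0.0001], [0.9974, -0.0177, 0.0698, -0.459], [-0.07, -0.0147, 0.9974, -0.8935], [0.0, 0.0, 0.0, 1.0]] dict_keys(['frame', 'depth', 'camera_matrix', 'view']) 0.9958715986394557
wrist [[304.21735154100503, 0.0, 279.83239792706183], [0.0, 304.21735154100503, 209.147134595825], [0.0, 0.0, 1.0]] [[0.2502, -0.9682, -0.0029, -0.5998], [0.9265, 0.2403, -0.2897, 0.0348], [0.2812, 0.0698, 0.9571, -0.3922], [0.0, 0.0, 0.0, 1.0]] dict_keys(['frame', 'depth', 'camera_matrix', 'view']) 0.9961904761904762
{'time': 0.15, 'joint_pos': array([-1.37467839e+00,  9.16871968e-02,  1.23160477e+00, -5.87270290e-06,
        1.81978065e+00, -5.67230362e-02]), 'dq': array([ 0.00153257, -0.00265207, -0.00327893,  0.00090571, -0.00021057,
        0.00095153]), 'joint_torque': array([ 1.04588231e-03, -4.47047603e+01, -4.06906092e+01,  6.97909319e-02,
        2.74695642e-02, -1.07704529e-04]), 'ee_pos': array([ 0.15003612, -0.58072516,  0.22976838]), 'ee_rot': array([-7.37987849e-04,  9.92019387e-01,  1.26083259e-01, -5.43725859e-05]), 'ft_force': array([0.86293188, 0.06297602, 0.65740496]), 'moment': array([-0.0028834 , -0.01239888,  0.00829881]), 'finger_gap': 0.08766325766451452}
```

View pics/scene0.png

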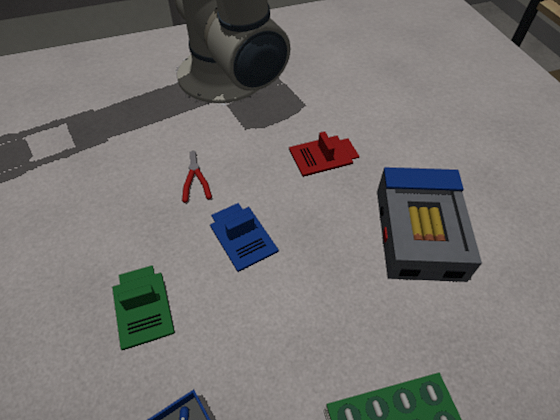

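View pics/top0.png

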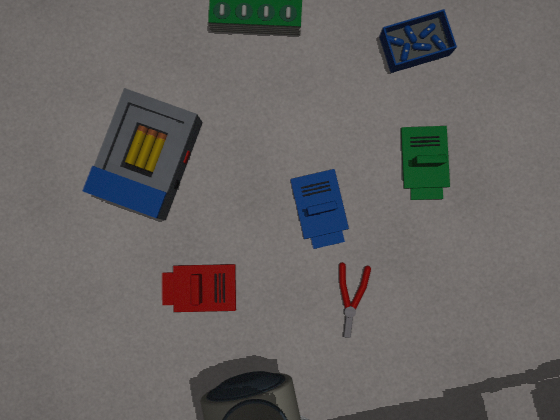

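View pics/wrist0.png

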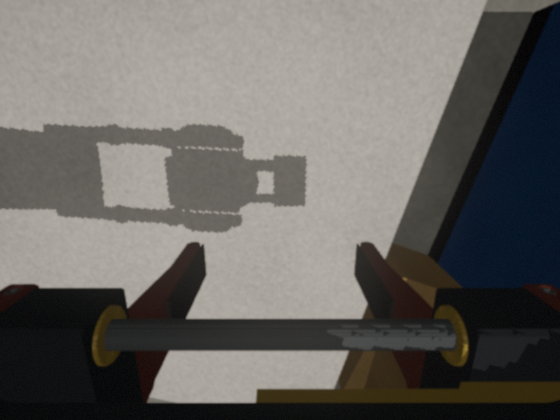

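The scene view shows the blue cover near (243,236), the green one near (143,305), the red look-alike near (325,153), and the unit with its blue ledge at (422,180). In the top view these are the blue cover at (320,208) with its lip at (327,240), and the unit at (145,155) with its ledge at (125,193).

```bash
cat > h.py <<'E'
import numpy as np,cv2
def cloud(d):
    K=d["camera_matrix"];V=d["view"];D=d["depth"]
    v,u=np.mgrid[0:420,0:560]
    c=np.stack([(u-K[0,2])/K[0,0]*D,-(v-K[1,2])/K[1,1]*D,-D],-1)
    return (c-V[:3,3])@V[:3,:3]
def ray(d,uv,z):
    K=d["camera_matrix"];V=d["view"];uv=np.atleast_2d(uv).astype(float)
    c=np.stack([(uv[:,0]-K[0,2])/K[0,0],-(uv[:,1]-K[1,2])/K[1,1],-np.ones(len(uv))],-1)@V[:3,:3]
    o=-V[:3,:3].T@V[:3,3]
    return o+c*((z-o[2])/c[:,2])[:,None]
def hsv(d): return cv2.cvtColor(d["frame"],cv2.COLOR_BGR2HSV)
def blue(d):
    h=hsv(d); return ((h[...,0]>100)&(h[...,0]<130)&(h[...,1]>130)&(h[...,2]>40)).astype(np.uint8)
E
python3 - <<'E'
from h import *
for n in ["top","scene"]:
    d=dict(np.load(f"pics/{n}0.npz")); P=cloud(d); m=blue(d)
    print(n)
    k,l,s,c=cv2.connectedComponentsWithStats(m)
    for i in range(1,k):
        if s[i,4]<300: continue
        Q=P[l==i]; print(s[i].tolist(),c[i].round(1),"med",np.median(Q,0).round(4),"zpct",np.percentile(Q[:,2],[2,25,50,75,98]).round(4))
        for lo,hi in [(-.01,.006),(.006,.012),(.035,.05),(.06,.075)]:
            q=Q[(Q[:,2]>lo)&(Q[:,2]<hi)]
            if len(q)>20:
                r=cv2.minAreaRect((q[:,:2]*1000).astype(np.float32)); print("  ",lo,hi,len(q),"zmed",np.median(q[:,2]).round(4),np.round(r[0],1),np.round(r[1],1),round(r[2],1))
    print("table z",np.median(P[250:300,240:260,2] if n=="top" else P[300:340,220:300,2]))
E
```

```text
top
[382, 10, 75, 56, 729] [416.2  40.8] med [ 0.7442 -0.2375  0.0377] zpct [0.0237 0.0284 0.0377 0.0401 0.0434]
   0.035 0.05 402 zmed 0.0398 [ 750.4 -254.9] [ 71.  111.3] 16.1
[83, 166, 84, 52, 2183] [124.3 191.6] med [0.4905 0.2412 0.0695] zpct [0.0664 0.0685 0.0695 0.0706 0.0728]
   0.06 0.075 2169 zmed 0.0695 [490.9 242.2] [131.   45.1] 69.2
[291, 169, 58, 80, 3018] [320.1 208.6] med [ 0.4594 -0.0818  0.0081] zpct [0.0023 0.0067 0.0081 0.0096 0.0453]
   -0.01 0.006 534 zmed 0.0048 [460.1 -81.7] [125.8  79. ] 12.2
   0.006 0.012 2176 zmed 0.0083 [461.  -81.5] [126.6  79.1] 12.0
   0.035 0.05 249 zmed 0.0438 [460.9 -81.2] [14.2 49.6] 12.2
table z 0.00030660763526043424
scene
[384, 168, 79, 22, 1502] [422.4 178.4] med [0.4917 0.2389 0.0709] zpct [0.0682 0.0702 0.0709 0.0715 0.073 ]
   0.06 0.075 1491 zmed 0.0709 [490.4 239.8] [130.2  46.2] 68.6
[210, 204, 68, 67, 2250] [241.5 236.3] med [ 0.4728 -0.0854  0.0103] zpct [0.0056 0.0093 0.0103 0.0113 0.0469]
   -0.01 0.006 80 zmed 0.0054 [459.4 -83.9] [125.6  65.3] 11.9
   0.006 0.012 1815 zmed 0.01 [460.7 -83.2] [127.3  79.6] 11.9
   0.035 0.05 235 zmed 0.0458 [459.2 -83.8] [15.7 49.9] 10.3
table z 0.002052908080140519
```

Run:
```python
from h import *
from bench import *
from scipy.spatial.transform import Rotation as R
for n in ["top","scene"]:
    d=dict(np.load(f"pics/{n}0.npz")); P=cloud(d); h=hsv(d)
    near=np.hypot(P[...,0]-.55,P[...,1]-.215)<.17
    for lo,hi,nm in [(.057,.08,"walls+ledge"),(.045,.055,"seat")]:
        q=P[near&(P[...,2]>lo)&(P[...,2]<hi)]
        r=cv2.minAreaRect((q[:,:2]*1000).astype(np.float32)); print(n,nm,len(q),np.median(q[:,2]).round(4),np.round(r[0],1),np.round(r[1],1),round(r[2],1))
    y=near&(h[...,0]>18)&(h[...,0]<35)&(h[...,1]>120); print("cells",np.median(P[y],0).round(4))
    yaw=np.deg2rad(-21.); c=np.array([.558,.2145])
    q=P[near&(P[...,2]>.03)]; L=(q[:,:2]-c)@np.array([[np.cos(yaw),-np.sin(yaw)],[np.sin(yaw),np.cos(yaw)]])
    s=(q[:,2]>.045)&(q[:,2]<.055)&(abs(L[:,1])<40/1e3); print("seat x",np.percentile(L[s,0],[0.5,99.5]).round(4), "seat y",np.percentile(L[(q[:,2]>.045)&(q[:,2]<.055)&(L[:,0]<.045)&(abs(L[:,1])<.056)&(L[:,0]>-.04),1],[0.5,99.5]).round(4))
def ori(yaw,tilt,sg):
    a=R.from_euler('z',yaw,degrees=True)*R.from_euler('y',-tilt,degrees=True)  # +x edge raised
    M=a.as_matrix(); z=-M[:,2]; yv=sg*M[:,0]; x=np.cross(yv,z)
    return R.from_matrix(np.stack([x,yv,z],1)).as_quat(scalar_first=True)
for sg in (1,-1):
    for p,yw,t in [((.461,-.082,.10),12,0),((.461,-.082,.03),12,0),((.56,.215,.2),-21,0),((.56,.215,.2),-21,18),((.53,.22,.13),-21,18),((.56,.215,.08),-21,0)]:
        q=inverse_kinematics(p,ori(yw,t,sg)); print(sg,t,None if q is None else np.round(q,2))
```

```text
top walls+ledge 4614 0.0651 [556.9 217.5] [131.7 186.1] 69.2
top seat 3726 0.05 [553.9 211.3] [117.9 183.6] 69.1
cells [0.5613 0.215  0.0469]
seat x [-0.0492  0.0701] seat y [-0.0441  0.0528]
scene walls+ledge 4114 0.0646 [554.9 215.8] [132.1 187.1] 69.1
scene seat 3702 0.0512 [555.6 214.7] [130.5 186. ] 69.2
cells [0.5604 0.2136 0.0484]
seat x [-0.0622  0.0895] seat y [-0.0458  0.0503]
1 0 [-0.25 -0.26  1.79 -0.    1.61 -0.46]
1 0 [-0.25 -0.22  1.88 -0.    1.48 -0.46]
1 0 [ 0.31  0.09  1.29 -0.    1.77  0.68]
1 18 [ 0.44 -0.11  1.52 -0.22  1.52  0.79]
1 18 [ 0.47 -0.16  1.69 -0.23  1.41  0.85]
1 0 [ 0.31  0.11  1.47 -0.    1.55  0.68]
-1 0 None
-1 0 None
-1 0 [ 0.31  0.09  1.29 -0.    1.77 -2.47]
-1 18 [ 0.44 -0.11  1.52 -0.22  1.52 -2.35]
-1 18 [ 0.47 -0.16  1.69 -0.23  1.41 -2.29]
-1 0 [ 0.31  0.11  1.47 -0.    1.55 -2.47]
```

```bash
cat >> h.py <<'E'
from scipy.spatial.transform import Rotation as R
def ori(yaw,tilt):
    M=(R.from_euler('z',yaw,degrees=True)*R.from_euler('y',-tilt,degrees=True)).as_matrix()
    z=-M[:,2]; y=M[:,0]
    return R.from_matrix(np.stack([np.cross(y,z),y,z],1)).as_quat(scalar_first=True)
U=np.array([.5585,.216]);UY=-20.8
G=0.031  # TCP height above cover underside
def tcp(xt,zt,tilt,yt=0,dx=0,g=G):
    """TCP for lip-tip underside at unit (xt,zt) m; dx: TCP offset along cover x from the grip point"""
    a=np.deg2rad(tilt); lx=.064+dx
    x=xt+lx*np.cos(a)-g*np.sin(a); z=zt+lx*np.sin(a)+g*np.cos(a)
    r=np.deg2rad(UY); return np.array([U[0]+x*np.cos(r)-yt*np.sin(r),U[1]+x*np.sin(r)+yt*np.cos(r),z])
E
python3 - <<'E'
from h import *
from bench import *
q=ori(12,0)
move_to([.4607,-.0822,.13],q)
move_l([.4607,-.0822,.031],0.12)
print(state()["ft_force"])
close(); s=state(); print(s["finger_gap"],s["ee_pos"],s["ft_force"],s["time"])
move_l([.4607,-.0822,.16],0.12)
s=state(); print(s["finger_gap"],s["ee_pos"],s["ft_force"],s["time"])
for n in ["scene","top"]:
    d=get_image(n); cv2.imwrite(f"pics/{n}1.png",d["frame"]); np.savez(f"pics/{n}1.npz",**d)
E
```

```text
[0.22537284 1.41386599 0.32114888]
0.01378153595861168 [ 0.46068145 -0.08220629  0.03098075] [ 0.48098372 -0.43108187 -0.16025749] 4.3833
0.01380887469290222 [ 0.46028919 -0.08209493  0.15891209] [ 0.4003918   0.21332168 -0.316496  ] 5.6083
```

View pics/scene1.png

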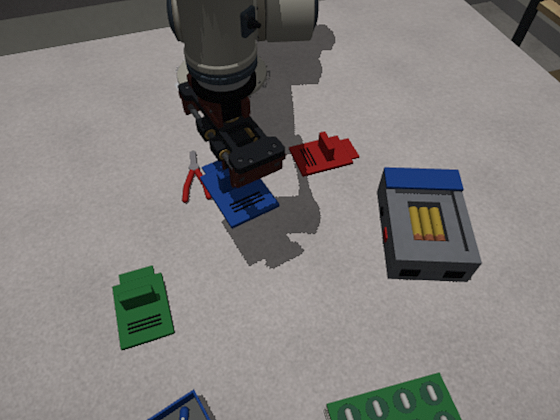

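View pics/top1.png

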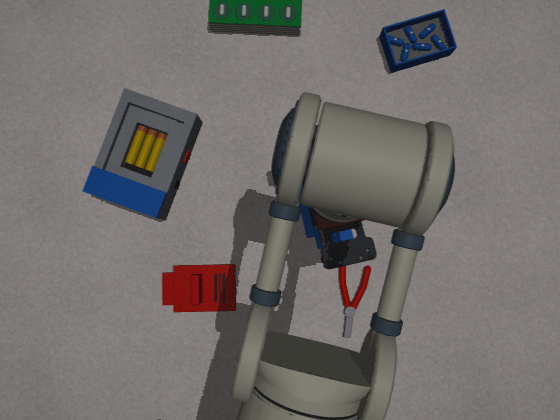

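The cover is lifted: in the scene view it hangs at about (240,195), roughly level. The pose in the grip comes next, measured before tilting.

```bash
cat >> h.py <<'E'
def plate(d,c,rad=.12,zlo=.1,zhi=.3):
    """blue plate plane fit near c: returns normal, centroid, pts"""
    P=cloud(d);m=(cv2.erode(blue(d),np.ones((3,3)))>0)&(np.linalg.norm(P-c,axis=-1)<rad)&(P[...,2]>zlo)&(P[...,2]<zhi)
    Q=P[m]
    best=None; rng=np.random.default_rng(0)
    for _ in range(300):
        t=Q[rng.choice(len(Q),3,False)]; n=np.cross(t[1]-t[0],t[2]-t[0]); l=np.linalg.norm(n)
        if l<1e-6: continue
        n/=l
        i=abs((Q-t[0])@n)<.0015
        if best is None or i.sum()>best.sum(): best=i
    q=Q[best]; c0=q.mean(0); n=np.linalg.svd(q-c0,full_matrices=False)[2][2]; n*=np.sign(n[2])
    return n,c0,q
E
python3 - <<'E'
from h import *
from bench import *
d=dict(np.load("pics/scene1.npz")); t=state()["ee_pos"]; print(t)
n,c,q=plate(d,t,zlo=.12); print(n,c,len(q))
M=R.from_euler('z',12,degrees=True).as_matrix()
print("n in cover axes",n@M,"pitch deg (edge up +)",np.degrees(np.arctan2(-(n@M)[0],n[2])))
L=(q-t)@M; print(np.percentile(L,[0.3,99.7],axis=0).round(4), "height of plane at tcp", ((c-t)@n/n[2]).round(4))
E
```

```text
[ 0.46029693 -0.08208937  0.15892286]
[ 0.00356272 -0.00136746  0.99999272] [ 0.48389879 -0.08642991  0.13798701] 1297
n in cover axes [ 0.00320056 -0.00207831  0.99999272] pitch deg (edge up +) -0.18337905733228038
[[-0.0453 -0.0389 -0.0225]
 [ 0.0623  0.0357 -0.0194]] height of plane at tcp -0.0208
```

Run:
```python
from h import *
from bench import *
q=ori(UY,18)
move_to(tcp(-.036,.115,18),q)
s=state(); print(s["ee_pos"]-tcp(-.036,.115,18),s["ft_force"],s["time"])
move_l(tcp(-.036,.075,18),0.12)
s=state(); print(s["ee_pos"]-tcp(-.036,.075,18),s["ft_force"],s["time"])
for n in ["scene","top"]:
    d=get_image(n); cv2.imwrite(f"pics/{n}2.png",d["frame"]); np.savez(f"pics/{n}2.npz",**d)
d=dict(np.load("pics/scene2.npz")); t=s["ee_pos"]
n,c,p=plate(d,t,zlo=.074,zhi=.2)
r=R.from_euler('z',UY,degrees=True).as_matrix(); nn=n@r
print("tilt",np.degrees(np.arctan2(-nn[0],nn[2])),"roll",np.degrees(np.arctan2(nn[1],nn[2])),len(p),"h",(c-t)@n)
```

```text
[-5.02787488e-05 -7.96715545e-04 -2.54369024e-04] [-1.05719432 -0.6808296  -0.9856888 ] 6.9
[ 1.68761257e-05 -7.85160500e-04 -2.48059888e-04] [ 0.57795308  0.47292982 -0.7188542 ] 7.3833
tilt 17.74401456286431 roll 0.2192659696263044 1110 h -0.020859511684277864
```

View pics/scene2.png

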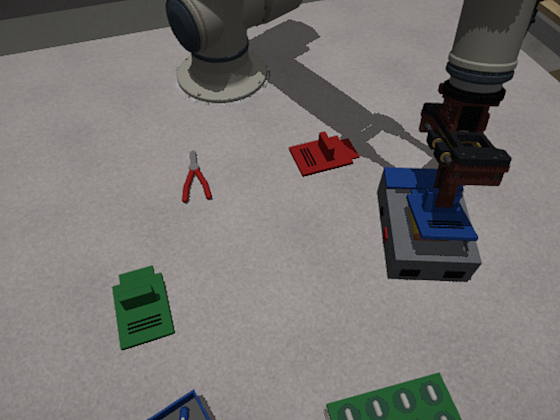

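View pics/top2.png

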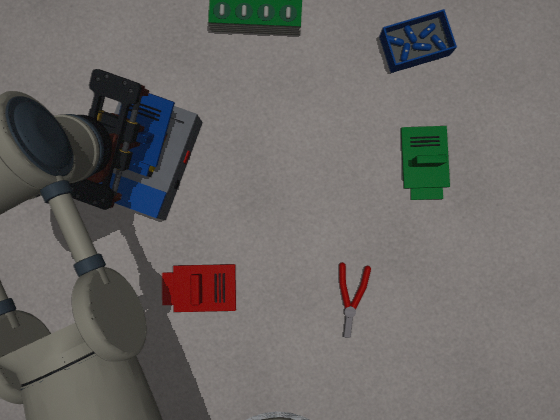

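The cover is tilted 17.7° above the recess with its lip facing the ledge; the scene view shows the plate at (445,215) and the ledge at (400,178). Next I insert the lip.

Run:
```python
from h import *
from bench import *
def go(xt,zt,t,v):
    p=tcp(xt,zt,t); move_l(p,v,ori(UY,t)); s=state(); print(xt,zt,t,"err",(s["ee_pos"]-p).round(4),"F",s["ft_force"].round(1),"M",s["moment"].round(2),round(s["time"],2),round(s["finger_gap"],4)); return np.linalg.norm(s["ft_force"])
go(-.036,.0525,18,.08)
for x in (-.048,-.056,-.063):
    if go(x,.0525,18,.05)>15: print("stop");break
for n in ["scene","top"]:
    d=get_image(n); cv2.imwrite(f"pics/{n}3.png",d["frame"]); np.savez(f"pics/{n}3.npz",**d)
d=dict(np.load("pics/scene3.npz")); t=state()["ee_pos"]
n,c,p=plate(d,t,zlo=.074,zhi=.2)
r=R.from_euler('z',UY,degrees=True).as_matrix(); nn=n@r
print("tilt",np.degrees(np.arctan2(-nn[0],nn[2])),len(p),"h",(c-t)@n)
im=cv2.resize(cv2.imread("pics/scene3.png")[140:300,340:520],None,fx=4,fy=3.6,interpolation=cv2.INTER_CUBIC);cv2.imwrite("pics/scene3c.png",im)
```

```text
-0.036 0.0525 18 err [-0.0005 -0.0002 -0.001 ] F [ 0.1  0.1 -0.5] M [ 0.06  0.16 -0.01] 7.92 0.0139
-0.048 0.0525 18 err [-0.0002  0.0003  0.0003] F [-0.2  0.4 -1.8] M [ 0.06  0.16 -0.04] 8.31 0.014
-0.056 0.0525 18 err [-0.0002  0.0002  0.0001] F [ 1.1 -0.4 -1.2] M [-0.01  0.14 -0.05] 8.62 0.014
-0.063 0.0525 18 err [-0.0002  0.0002 -0.    ] F [ 0.7  0.1 -1.5] M [ 0.08  0.16 -0.03] 8.91 0.0141
tilt 17.709598847400926 904 h -0.020706387400177394
```

View pics/scene3c.png

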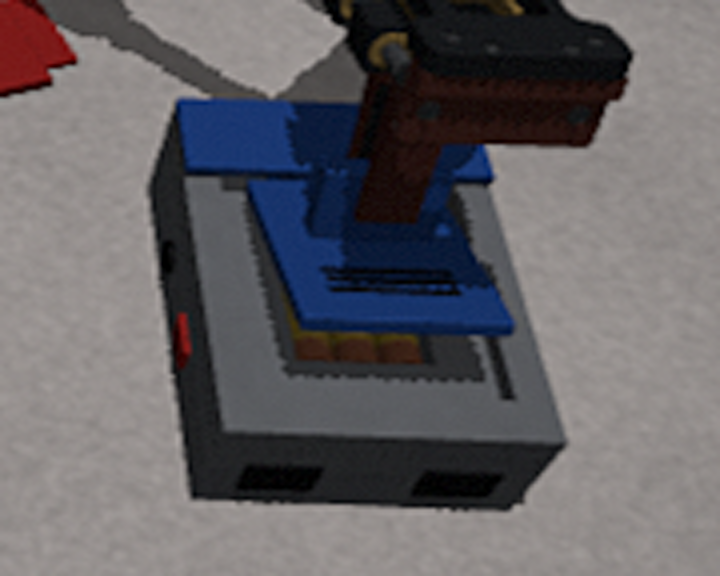

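The lip has slid under the ledge without contact forces, and the plate's near end meets the ledge edge. Now the swing down.

Run:
```python
from h import *
from bench import *
def go(xt,zt,t,v):
    p=tcp(xt,zt,t); move_l(p,v,ori(UY,t)); s=state(); print(xt,zt,t,"err",(s["ee_pos"]-p).round(4),"F",s["ft_force"].round(1),"M",s["moment"].round(2),round(s["time"],2),round(s["finger_gap"],4)); return np.linalg.norm(s["ft_force"])
for z,t in ((.052,14),(.0515,10),(.051,6),(.0505,3),(.0505,1),(.0505,0),(.05,0),(.0495,0),(.049,0)):
    if go(-.063,z,t,.04 if t>1 else .02)>12: print("stop");break
for n in ["scene","top"]:
    d=get_image(n); cv2.imwrite(f"pics/{n}4.png",d["frame"]); np.savez(f"pics/{n}4.npz",**d)
d=dict(np.load("pics/scene4.npz")); t=state()["ee_pos"]
n,c,p=plate(d,t,zlo=.05,zhi=.068)
r=R.from_euler('z',UY,degrees=True).as_matrix(); nn=n@r
print("tilt",np.degrees(np.arctan2(-nn[0],nn[2])),"roll",np.degrees(nn[1]),len(p),"topface",c)
L=(p-np.r_[U,0])@r; print(np.percentile(L,[.5,99.5],axis=0).round(4))
im=cv2.resize(cv2.imread("pics/scene4.png")[140:300,340:520],None,fx=4,fy=3.6,interpolation=cv2.INTER_CUBIC);cv2.imwrite("pics/scene4c.png",im)
```

```text
-0.063 0.052 14 err [ 0.0006 -0.0006 -0.0001] F [-0.5  0.  -0.9] M [-0.    0.09  0.02] 9.29 0.0138
-0.063 0.0515 10 err [ 0.0003 -0.0004 -0.0002] F [-0.3 -0.5 -0.3] M [0.01 0.07 0.01] 9.57 0.0141
-0.063 0.051 6 err [ 0.0001 -0.0003 -0.0002] F [ 0.1 -0.5 -1.4] M [-0.03  0.01 -0.02] 9.86 0.0137
-0.063 0.0505 3 err [ 0.     -0.0002 -0.0002] F [-0.5 -0.5  0.2] M [0.01 0.01 0.01] 10.11 0.0141
-0.063 0.0505 1 err [ 0.     -0.0001 -0.0001] F [ 0.4 -1.4 -1.4] M [-0.06 -0.05  0.03] 10.38 0.0138
-0.063 0.0505 0 err [ 0.0001 -0.0001 -0.0001] F [ 0.2  0.  -1.3] M [ 0.02 -0.04 -0.  ] 10.63 0.0139
-0.063 0.05 0 err [-0.  0.  0.] F [-0.1  0.3 -0.3] M [-0.02 -0.03 -0.03] 10.88 0.0139
-0.063 0.0495 0 err [-0.      0.      0.0005] F [-1.7 -0.3  2.4] M [-0.11  0.3  -0.02] 11.13 0.0138
-0.063 0.049 0 err [-0.      0.0001  0.001 ] F [-4.  -0.4  5. ] M [-0.19  0.56  0.01] 11.38 0.0141
tilt 0.07587669868124924 roll 0.3574316467593413 1113 topface [0.5777966  0.1984017  0.05984161]
[[-0.0429 -0.0397  0.0581]
 [ 0.0637  0.0357  0.0614]]
```

View pics/scene4c.png

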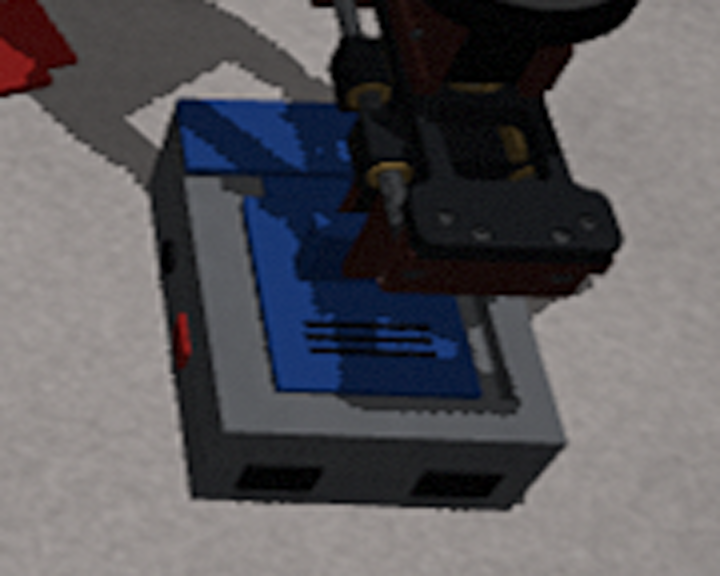

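Run:
```python
from h import *
from bench import *
move_l(tcp(-.063,.0498,0),.02,ori(UY,0)); print(state()["ft_force"].round(1))
gripper_open(); s=state(); print("open",s["ft_force"].round(1),s["moment"].round(2),s["finger_gap"],s["time"])
move_l(tcp(-.063,.13,0),.12); move_to([.45,.0,.3],ori(0,0))
hold(.3); s=state(); print(s["time"],s["ft_force"].round(1))
r=R.from_euler('z',UY,degrees=True).as_matrix()
for n in ["scene","top"]:
    d=get_image(n); cv2.imwrite(f"pics/{n}5.png",d["frame"]); np.savez(f"pics/{n}5.npz",**d)
    nn,c,p=plate(d,np.r_[U,.06],zlo=.05,zhi=.065); m=nn@r
    L=(p-np.r_[U,0])@r
    print(n,"tilt",np.degrees(-m[0]),"roll",np.degrees(m[1]),len(p),c,np.percentile(L,[.5,99.5],axis=0).round(4).tolist())
im=cv2.resize(cv2.imread("pics/scene5.png")[140:300,340:520],None,fx=4,fy=3.6,interpolation=cv2.INTER_CUBIC);cv2.imwrite("pics/scene5c.png",im)
```

```text
[-1.1 -0.4  2.3]
open [-1.  -0.3  0.1] [-0.05 -0.06 -0.02] 0.08793674076767635 12.9417
15.1417 [ 0.2  0.3 -0.5]
scene tilt 0.02475253683006837 roll 0.09589434962091538 1298 [0.57433692 0.20445216 0.05991261] [[-0.043, -0.0398, 0.0585], [0.0635, 0.0358, 0.0615]]Traceback (most recent call last):
  File "<stdin>", line 10, in <module>
  File "h.py", line 33, in plate
    t=Q[rng.choice(len(Q),3,False)]; n=np.cross(t[1]-t[0],t[2]-t[0]); l=np.linalg.norm(n)
        ~~~~~~~~~~^^^^^^^^^^^^^^^^
  File "numpy/random/_generator.pyx", line 920, in numpy.random._generator.Generator.choice
ValueError: Cannot take a larger sample than population when replace is False
```

View pics/top5.png

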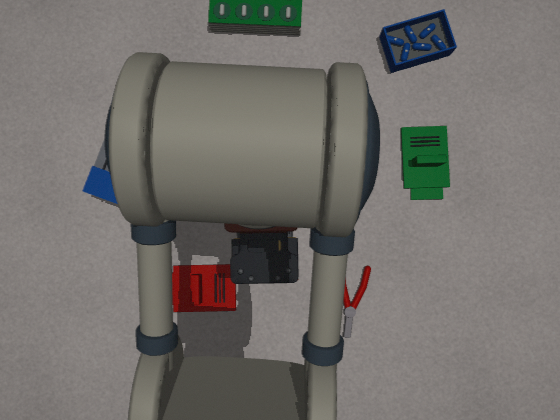

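The arm blocks the top view of the unit, so I swing it clear and look again.

Run:
```python
from h import *
from bench import *
move_to([.2,-.5,.3],ori(-60,0))
hold(.2); s=state(); print(s["time"],s["ft_force"].round(1))
r=R.from_euler('z',UY,degrees=True).as_matrix()
for n in ["scene","top"]:
    d=get_image(n); cv2.imwrite(f"pics/{n}6.png",d["frame"])
    nn,c,p=plate(d,np.r_[U,.06],zlo=.05,zhi=.065); m=nn@r
    L=(p-np.r_[U,0])@r
    print(n,"tilt",np.degrees(-m[0]),"roll",np.degrees(m[1]),len(p),c,np.percentile(L,[.5,99.5],axis=0).round(4).tolist())
    P=cloud(d);h=hsv(d);g=(h[...,0]>50)&(h[...,0]<80)&(h[...,1]>120)&(P[...,0]<.65)&(P[...,1]<-.1)
    d0=dict(np.load(f"pics/{n}0.npz"));P0=cloud(d0);h=hsv(d0);g0=(h[...,0]>50)&(h[...,0]<80)&(h[...,1]>120)&(P0[...,0]<.65)&(P0[...,1]<-.1)
    print("green shift",np.median(P[g],0)-np.median(P0[g0],0),g.sum(),g0.sum())
im=[cv2.resize(cv2.imread(f"pics/{n}6.png")[a:a+160,b:b+160],(400,400),interpolation=cv2.INTER_CUBIC) for n,a,b in (("scene",140,350),("top",75,65))];cv2.imwrite("pics/both6c.png",np.hstack(im))
```

```text
17.4583 [-0.3 -0.3 -0.3]
scene tilt -0.04620277809592272 roll -0.0972667251708447 1287 [0.57500121 0.20391269 0.05994073] [[-0.0432, -0.0399, 0.0585], [0.0638, 0.0357, 0.0615]]
green shift [-2.19582142e-04 -2.67046463e-05 -2.02715491e-05] 3515 3516
top tilt 0.38836248877393303 roll -0.00408447829714839 1399 [0.56342739 0.21182027 0.05820928] [[-0.0464, -0.0384, 0.0564], [0.0622, 0.0372, 0.0599]]
green shift [ 3.09627752e-05  3.60923006e-06 -4.89815083e-05] 3007 3012
```

View pics/both6c.png

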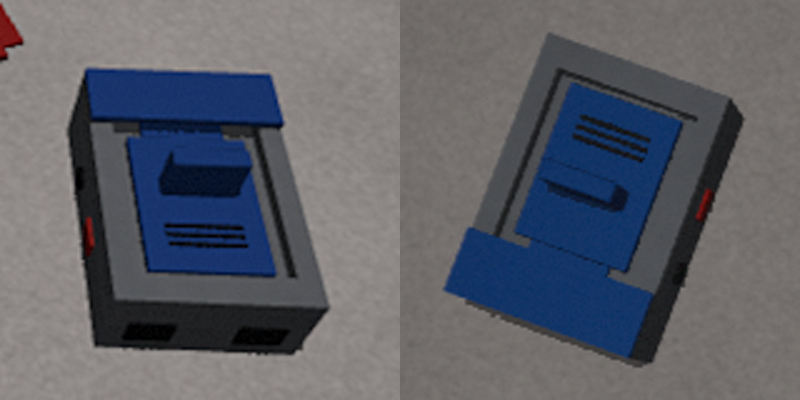

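Both crops show the cover lying flat in the recess with its lip under the ledge. Its face is at z 58 mm (50 + 8), the tilt is under 0.4°, and the top edge is at x ≈ +63, which puts the lip tip at about -65.

```bash
python3 -c "
from bench import *
print(job_done())"
```

```text
the job is handed in; nothing more can be done
None
```

The blue cover is fitted, and I handed the job in at about 17.5 s of the 42 s allowed. I gripped it by its fin, tilted it 18° and slid the lip under the ledge without contact. I then swung it down until it met the seat with about 5 N, let go and moved the arm clear.

**Final checks:**
- **Flat and seated:** the cover's face is at z 58.2 mm in the top view, against 58 mm expected. The scene view gave 59.9 mm, but that camera also read the table about 2 mm high. Tilt came out at about 0.4° (top) and 0.05° (scene).
- **Position:** the top edge is at x of about +62 to +64 mm. That puts the lip tip at about -64 to -66 mm, inside the -70 to -58 mm home range.
- **Green cover:** it shifted less than 0.3 mm between the first and last pictures, which is within noise.
- **Failed check:** the first picture after release had the arm blocking the top view, so I moved the arm away and looked again.

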